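Free the mixing ball jammed in the stamp-ink flask's neck

TASK

The orange mixing ball of the green-collared stamp-ink flask is caught in its neck. Pick the flask up by the neck and rock it side to side in its broad plane until the ball drops down into the belly, never letting the flask go right over, then set it gently upright in the middle of the round blue mat and let go. Leave the red-collared flask where it stands.

Things in the scene. Friction and masses are not known exactly. Their poses are not given: they have to be found in the camera images.
- flask_mid (a point): Clear flask with green collar, 160 mm tall, 0.3 kg. Point on its axis, 80 mm above its underside; z up, y along the broad side, x through the thin side. Belly (lowest 92 mm): 70 mm in y, 48 in x. Neck above it: flat-sided, 37 mm in y, 22 in x; good grip 45 mm above this point. Collar 42 x 26 mm on the top 12 mm. Tip its top 30 to 45 degrees towards +y, then -y, 0.5 s each: the ball comes free.
- ball_center (a point): Centre of the orange ball, 14 mm, 11 g, loose in the green-collared flask. It lies 54 mm above flask_mid in the neck, on a half-shelf on the -y wall; a second half-shelf, 24 mm lower, is on the +y wall. Each slopes slightly down to its wall; the ball rolls stiffly and leaves a shelf only when the flask tips 25 degrees away from that wall. On the belly's floor it lies 65 mm below flask_mid.
- mat_top (a point): Centre of the top face of the round blue mat, 124 mm in diameter, 4 mm thick, fixed to the desk; the top face is 4 mm above the desk. The flask may stand on it at any turn about the vertical.
- other_mid (a point): The red-collared flask, same shape and size, its orange ball already down in the belly: a bystander to leave alone. The point is half-way up it, 80 mm above its underside.
Not all that is in view belongs to the job. Leave any pink, purple or yellow look-alike of the part that bears flask_mid alone.

How it is judged (in metres and radians):
On the way:
1. the ball has dropped out of the neck into the flask's belly (z of ball_center in the frame of flask_mid below -0.02 m and distance between ball_center and flask_mid below 0.078 m), for 0.1 s.
At the end, for the whole second after the job is handed in: The ball lies on the floor of the green-collared flask's belly; the flask stands upright (within 10 degrees), at rest, on the blue mat, its axis within 25 mm of the mat's centre; the red-collared flask has not been moved by more than 30 mm (z of ball_center in the frame of flask_mid below -0.05 m and distance between ball_center and flask_mid below 0.078 m and angle between flask_mid's own z axis and vertical below 0.17 rad and horizontal distance between flask_mid and mat_top below 0.025 m and z of flask_mid in the frame of mat_top between 0.072 and 0.088 m and linear speed of flask below 0.03 m/s); the robot touches nothing.
It fails at once if the flask goes right over (tilted beyond 70 degrees) (angle between flask_mid's own z axis and vertical above 1.22 rad).
It fails at once if the flask is dropped or slammed down on the mat (over 60 N) (contact force between flask and mat above 60 N).
It fails at once if the red-collared flask is moved by more than 30 mm (distance of other_mid from where it was at the start of the episode above 0.03 m).
It also fails if it takes over 48 s, if anything falls off the work surface, if the arm or the gripper's body presses on something with over 40 N, if the wrist force passes 120 N, or if a joint passes its speed limit or range.

ROBOT

A 6-joint arm with a two-finger parallel gripper is mounted at the origin on the work surface. World frame = base frame: x ahead of the robot, y to its left, z up, the work surface at z = 0. Lengths are in mm, angles in degrees, forces in N, time in s.
With the tool pointing down it reaches from about 325 to 775 mm from the base axis. Payload 5.5 kg.
Tool frame: the origin (TCP) lies at the very end of the fingers, on their centre line; the grasp point (between the pads) lies 19 mm behind it; z points along the fingers, y is the line along which they close (so a half turn about z gives the same grasp; the last joint's range is limited). The gripper opens to 88 mm and grips with 3 to 60 N. Pads are 20 mm wide; open, the fingers measure 115 mm over their backs; the gripper's body (75 mm by 178 mm) begins 61 mm behind the grasp point.
Start: joints at [69.173, 5.22, 70.514, -0, 104.267, -3.249], TCP at [181.21, 571.996, 189.031] pointing down, gripper open.
Joint ranges: [-164.24, 164.24], [-49.07, 125.15], [9.68, 141.18], [-86.29, 266.29], [3.28, 154.24], [-151.56, 151.56]. Speed limits (degrees/s): [147.25, 147.25, 172.46, 180, 180, 180].

INTERFACE

Orientations are given as a 3x3 rotation matrix whose columns are the frame's x, y, z axes.
In Python, from plant import r gives the robot as it stands.
- The arm moves only by the shell command python3 -m creep 'ROWS' [OPENING] [FORCE]. ROWS is JSON, a list of rows, each a list of 2 entries, a list of its own where there are three numbers: the shift along the world's x, y, z in cm, then the turn, a rotation vector about the world's x, y, z in rad. A call has 1 to 12 rows; each row is the pose to reach, as a shift and turn from the pose commanded when the call began; what a row does not reach only later rows make up. A row lasts 1/12 s, in which the tool goes at most 41.7 mm and 7.16 degrees, less where a joint would pass 70% of its speed; a pose out of reach is approached as far as the arm can. A call with a gripper value outside its range is refused whole. OPENING is the finger opening in cm, from 0 to 8.78, set as the call begins (- or left out, the last holds). The fingers move at their own pace and stop on an object; FORCE is the grip in N (left out, the last holds). Time passes only in rows, so rows that repeat a pose let the fingers close. It gives the time, the measured TCP pose, the force, the opening and the grip force at its end, in the units of the state.
- r.read_state(): the state, without advancing time (a new reading comes with each control period).
- r.grab_frame(name): name is "side" or "top"; returns the picture (420x560x3 uint8, red, green, blue); there is no depth.
- r.calibration(name): a dict with "fx", "fy", "cx", "cy" (pixels), "R" (3x3) and "t" (3): a world point X has camera coordinates R X + t. Camera axes: x right, y down, z forward; pixel columns grow to the right and rows downward; lengths in mm; the calibration is good to about 2 mm. A picture is of the moment at which its call begins. calibration takes no time and is no camera call.
- r.finish_job(): hands the job in; it is judged then, once.
The state is a dict: "clock": time; "q": joint angles; "joint_vel": joint speeds; "joint_torque": joint torques, N m; "tcp_pos": TCP position; "eef_rot": TCP orientation; "wrist_force": force on the tool from outside, world axes, zero at the start; "wrist_torque": the same for the moment, N m; "opening": finger opening in mm; "gripper_force": force on a finger pad.
Only numpy, scipy, OpenCV 4.12 (cv2) and the standard library are available. Lean on these libraries where they do the work, as an engineer would, in place of code of your own. Each camera call takes 0.05 s, during which the arm holds its last target. There are 200 camera calls.

## Working session

There is one attempt and no reset: what is moved stays moved. The work goes in short steps, Python scripts to look and compute and a shell command to move; the robot and the scene stay as the last step left them, time stands still between calls to the robot, and variables do not carry over. Pictures are saved under pics/ and viewed, at most 10 in all, crops included, and the job is handed in when it is done.

```bash
mkdir -p pics; python3 - <<'E'
from plant import r
import cv2
for n in("side","top"):
    cv2.imwrite(f"pics/{n}0.png",r.grab_frame(n)[:,:,::-1]); c=r.calibration(n); print(n,c)
print(r.read_state())
E
```

```text
side {'fx': 419.8660942256674, 'fy': 419.8660942256674, 'cx': 284.63091485499575, 'cy': 213.87325836016362, 'R': array([[-0.98735475, -0.1575518 ,  0.0175506 ],
       [-0.12581484,  0.71144623, -0.6913862 ],
       [ 0.09644284, -0.68485158, -0.72227217]]), 't': array([461.13282081, 123.10240686, 991.90123795])}
top {'fx': 521.1695090509897, 'fy': 521.1695090509897, 'cx': 281.44153696077035, 'cy': 199.56438860283845, 'R': array([[-0.02283622, -0.99945513,  0.02383186],
       [-0.99326056,  0.01997234, -0.11416899],
       [ 0.11363081, -0.02627844, -0.99317545]]), 't': array([  18.85515244,  480.52265823, 1062.63204979])}
{'clock': 0.1, 'q': array([ 6.91731146e+01,  5.25646405e+00,  7.05755915e+01, -7.81672304e-05,
        1.04267423e+02, -3.24785405e+00]), 'joint_vel': array([-0.08088995, -0.13190128, -0.03462631, -0.02316942, -0.00385   ,
        0.01169729]), 'joint_torque': array([ 2.72878162e-03, -4.47857702e+01, -4.07566094e+01,  7.00404821e-02,
        2.84946535e-02, -1.27522267e-04]), 'tcp_pos': array([181.08720775, 571.66868056, 188.03834044]), 'eef_rot': array([[-9.53301132e-01,  3.02020814e-01, -6.16074588e-04],
       [ 3.02021427e-01,  9.53299755e-01, -1.62325691e-03],
       [ 9.70463789e-05, -1.73352038e-03, -9.99998493e-01]]), 'wrist_force': array([-0.30986537, -0.06743048, -0.56320497]), 'wrist_torque': array([-0.00442274, -0.00859744,  0.06575631]), 'gripper_force': 0.0, 'opening': 87.73314176732772}
```

View pics/side0.png

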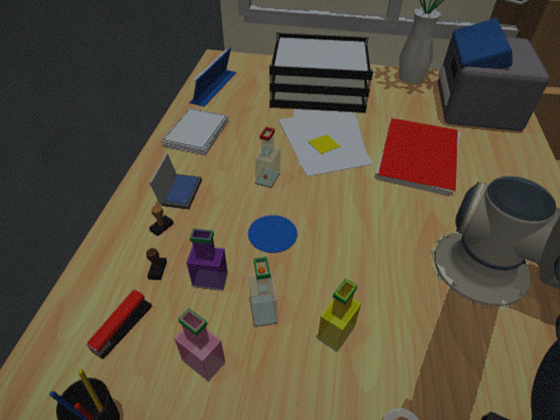

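View pics/top0.png

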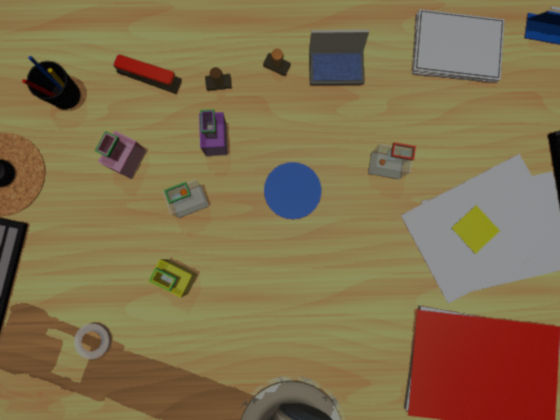

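The green-collared clear flask is at about side (262,290) and top (183,197). The mat is at side (273,233) and top (293,191). The red-collared flask is at top (390,160). Next I'll zoom in on the green flask.

```bash
cat > h.py <<'E'
import numpy as np
from plant import r
def ray(n,u,v,z):
    c=r.calibration(n);R=np.array(c["R"]);t=np.array(c["t"])
    d=R.T@np.array([(u-c["cx"])/c["fx"],(v-c["cy"])/c["fy"],1]);o=-R.T@t
    return o+d*(z-o[2])/d[2]
def proj(n,X):
    c=r.calibration(n);p=np.array(c["R"])@X+c["t"]
    return np.array([c["fx"]*p[0]/p[2]+c["cx"],c["fy"]*p[1]/p[2]+c["cy"]])
E
python3 - <<'E'
from h import *
import cv2
t=cv2.imread("pics/top0.png");s=cv2.imread("pics/side0.png")
a=cv2.resize(t[165:230,145:225],None,fx=5,fy=5,interpolation=cv2.INTER_CUBIC)
b=cv2.resize(s[245:335,230:300],None,fx=5,fy=5,interpolation=cv2.INTER_CUBIC)
a=cv2.copyMakeBorder(a,0,450-a.shape[0],0,0,cv2.BORDER_CONSTANT)
cv2.imwrite("pics/crop.png",np.hstack([a,b]))
for n,im,(x0,y0,x1,y1) in(("top",t,(145,165,225,230)),("side",s,(230,245,300,335))):
    h=cv2.cvtColor(im,cv2.COLOR_BGR2HSV)
    m=cv2.inRange(h,(50,110,30),(90,255,255));k=np.zeros_like(m);k[y0:y1,x0:x1]=m[y0:y1,x0:x1]
    p=np.argwhere(k)[:,::-1].astype(np.float32)
    q=cv2.boxPoints(cv2.minAreaRect(p));W=np.array([ray(n,*x,158) for x in q])
    print(n,len(p),q.tolist(),W.round(0)[:,:2].tolist(),W.mean(0).round(1))
    m=cv2.inRange(h,(105,150,60),(125,255,255));k=m[150:260,230:340]
    N,l,st,c=cv2.connectedComponentsWithStats(k);i=1+st[1:,4].argmax();e=c[i]+[230,150]
    print("mat",e,ray(n,*e,4).round(1))
E
```

```text
top 55 [[164.08245849609375, 189.81443786621094], [184.98968505859375, 181.77320861816406], [189.83505249023438, 194.3711395263672], [168.92782592773438, 202.41236877441406]] [[488.0, 227.0], [502.0, 189.0], [479.0, 180.0], [465.0, 218.0]] [483.5 203.2 158. ]
mat [292.23076923 190.29120879] [503.  -15.7   4. ]
side 132 [[253.21620178222656, 258.29730224609375], [266.83782958984375, 256.02703857421875], [270.270263671875, 276.62164306640625], [256.64862060546875, 278.89190673828125]] [[500.0, 188.0], [476.0, 178.0], [461.0, 224.0], [484.0, 233.0]] [480.4 205.4 158. ]
mat [272.21537346 233.50616389] [500.3 -12.    4. ]
```

View pics/crop.png

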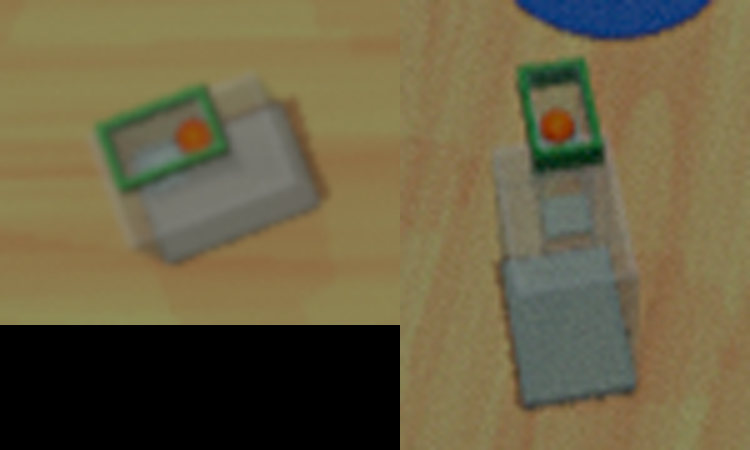

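The ball is towards world -y in the neck. The flask axis is at about (482, 204) with a yaw of about 20°, and the mat is at about (502, -14). I'll grip across the 37 mm neck, with tool y at azimuth 110°. First I move above the flask.

```bash
python3 -m creep '[[[30.1,-36.8,4],[0,0,0.65]],[[30.1,-36.8,4],[0,0,0.65]],[[30.1,-36.8,4],[0,0,0.65]],[[30.1,-36.8,4],[0,0,0.65]],[[30.1,-36.8,4],[0,0,0.65]],[[30.1,-36.8,4],[0,0,0.65]],[[30.1,-36.8,4],[0,0,0.65]],[[30.1,-36.8,4],[0,0,0.65]],[[30.1,-36.8,4],[0,0,0.65]],[[30.1,-36.8,4],[0,0,0.65]],[[30.1,-36.8,4],[0,0,0.65]],[[30.1,-36.8,4],[0,0,0.65]]]' 8.78
python3 - <<'E'
from h import *
import cv2
s=r.read_state();print(s["q"].round(1),s["tcp_pos"].round(1),s["eef_rot"].round(3))
print(ray("top",183.4,192,134),ray("side",230+(557-400)/5,245+125/5,134))
E
```

```text
clock: 1.1
tcp_pos: [483.6, 201.2, 228.9]
eef_rot: [[-0.942, -0.335, -0.0], [-0.335, 0.942, -0.001], [0.0, -0.001, -1.0]]
wrist_force: [0.7, -0.1, -0.1]
opening: 88.2
gripper_force: 0.0
[ 18.9  -5.8  77.5  -0.  108.4 -90.7] [483.6 201.2 228.9] [[-0.942 -0.335 -0.   ]
 [-0.335  0.942 -0.001]
 [ 0.    -0.001 -1.   ]]
[486.62480443 195.34356677 134.        ] [483.66812691 194.63208376 134.        ]
```

```bash
python3 -m creep '[[[0,0,0],[0,0,0]],[[0,0,-3],[0,0,0]],[[0,0,-5],[0,0,0]],[[0,0,-7],[0,0,0]],[[0,0,-9],[0,0,0]],[[0,0,-11],[0,0,0]],[[0,0,-12.3],[0,0,0]],[[0,0,-12.3],[0,0,0]],[[0,0,-12.3],[0,0,0]]]'
python3 - <<'E'
from h import *
import cv2
ims=[r.grab_frame(n)[:,:,::-1] for n in("side","top")]
a=cv2.resize(ims[0][200:350,200:330],None,fx=3,fy=3);b=cv2.resize(ims[1][130:280,120:250],None,fx=3,fy=3)
cv2.imwrite("pics/c1.png",np.hstack([a,b]))
E
```

```text
clock: 1.85
tcp_pos: [481.6, 204.2, 105.6]
eef_rot: [[-0.942, -0.337, -0.002], [-0.337, 0.942, -0.0], [0.002, 0.0, -1.0]]
wrist_force: [-0.8, -0.2, 0.6]
opening: 87.9
gripper_force: 0.0
```

View pics/c1.png

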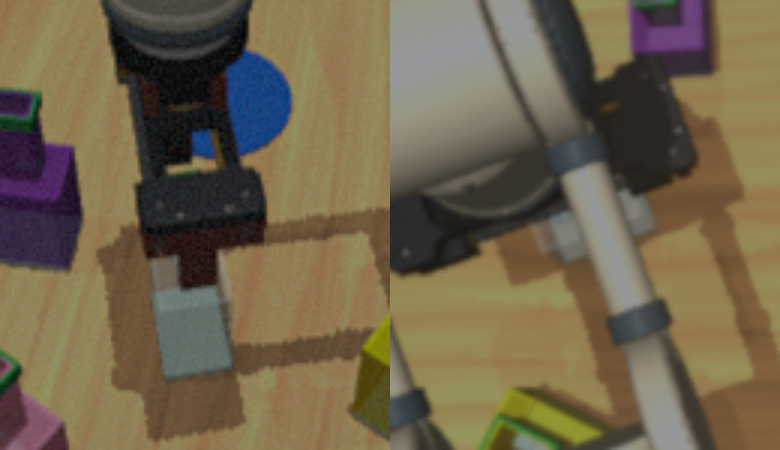

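The near finger is centred on the neck just above the belly, and the flask is undisturbed. I'll close the gripper.

```bash
python3 -m creep '[[[0,0,0],[0,0,0]],[[0,0,0],[0,0,0]],[[0,0,0],[0,0,0]],[[0,0,0],[0,0,0]],[[0,0,0],[0,0,0]],[[0,0,0],[0,0,0]],[[0,0,0],[0,0,0]],[[0,0,0],[0,0,0]],[[0,0,0],[0,0,0]],[[0,0,0],[0,0,0]]]' 2.5 45
```

```text
clock: 2.78
tcp_pos: [482.2, 203.9, 106.0]
eef_rot: [[-0.942, -0.336, 0.0], [-0.336, 0.942, -0.0], [0.0, -0.0, -1.0]]
wrist_force: [-0.3, -0.9, 0.4]
opening: 41.3
gripper_force: 45.0
```

```bash
python3 -m creep '[[[0,0,0],[0,0,0]],[[0,0,0],[0,0,0]],[[0,0,0.5],[0,0,0]],[[0,0,1],[0,0,0]],[[0,0,2],[0,0,0]],[[0,0,3],[0,0,0]],[[0,0,4],[0,0,0]],[[0,0,4],[0,0,0]],[[0,0,4],[0,0,0]]]'
python3 - <<'E'
from h import *
import cv2
ims=[r.grab_frame(n)[:,:,::-1] for n in("side","top")]
a=cv2.resize(ims[0][180:330,200:330],None,fx=3,fy=3);b=cv2.resize(ims[1][130:280,120:250],None,fx=3,fy=3)
cv2.imwrite("pics/c2.png",np.hstack([a,b]))
E
```

```text
clock: 3.53
tcp_pos: [482.8, 204.2, 147.4]
eef_rot: [[-0.942, -0.337, 0.002], [-0.337, 0.942, 0.001], [-0.002, -0.0, -1.0]]
wrist_force: [-1.0, -0.0, -3.3]
opening: 41.3
gripper_force: 45.0
```

View pics/c2.png

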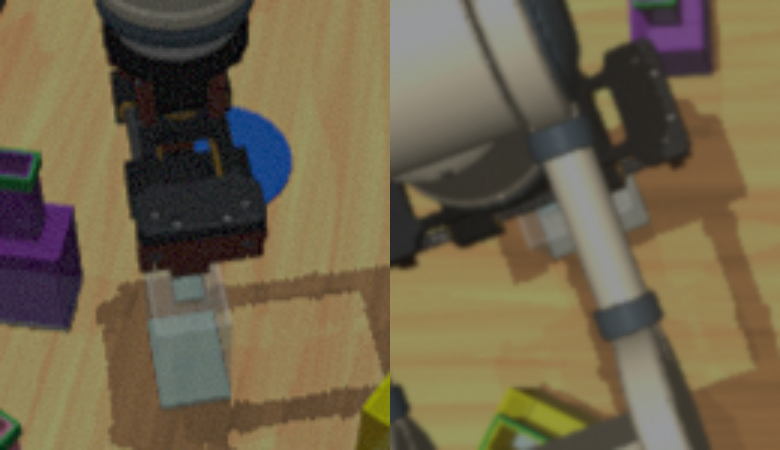

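```bash
python3 -m creep '[[[0,0,2],[0,0,0]],[[0,0,4],[0,0,0]],[[0,0,6.5],[0,0,0]],[[0,0,9],[0,0,0]],[[0,0,11.5],[0,0,0]],[[0,0,13.5],[0,0,0]],[[0,0,15],[0,0,0]],[[0,0,15],[-0.08,-0.03,0]],[[0,0,15],[-0.16,-0.06,0]],[[0,0,15],[-0.24,-0.09,0]],[[0,0,15],[-0.32,-0.115,0]],[[0,0,15],[-0.4,-0.145,0]]]' - 55
python3 -m creep '[[[0,0,0],[-0.08,-0.03,0]],[[0,0,0],[-0.16,-0.058,0]],[[0,0,0],[-0.22,-0.08,0]],[[0,0,0],[-0.24,-0.087,0]],[[0,0,0],[-0.24,-0.087,0]],[[0,0,0],[-0.24,-0.087,0]],[[0,0,0],[-0.24,-0.087,0]],[[0,0,0],[-0.24,-0.087,0]],[[0,0,0],[-0.24,-0.087,0]],[[0,0,0],[-0.24,-0.087,0]],[[0,0,0],[-0.24,-0.087,0]],[[0,0,0],[-0.24,-0.087,0]]]'
python3 - <<'E'
from h import *
import cv2
ims=[r.grab_frame(n)[:,:,::-1] for n in("side","top")]
a=cv2.resize(ims[0][130:330,180:380],None,fx=2,fy=2);b=cv2.resize(ims[1][110:310,80:280],None,fx=2,fy=2)
cv2.imwrite("pics/c3.png",np.hstack([a,b]));print(r.read_state()["q"])
E
```

```text
clock: 4.63
tcp_pos: [482.2, 204.3, 296.0]
eef_rot: [[-0.941, -0.306, 0.142], [-0.337, 0.856, -0.391], [-0.002, -0.416, -0.909]]
wrist_force: [-0.3, 0.7, -2.2]
opening: 41.4
gripper_force: 55.0
clock: 5.63
tcp_pos: [482.3, 203.8, 296.2]
eef_rot: [[-0.941, -0.26, 0.214], [-0.337, 0.733, -0.591], [-0.003, -0.629, -0.777]]
wrist_force: [0.2, 0.5, -2.9]
opening: 41.7
gripper_force: 55.0
[ 43.7770882    3.6281694   69.98277224 -40.50332443 117.60806247
 -81.68941953]
```

View pics/c3.png

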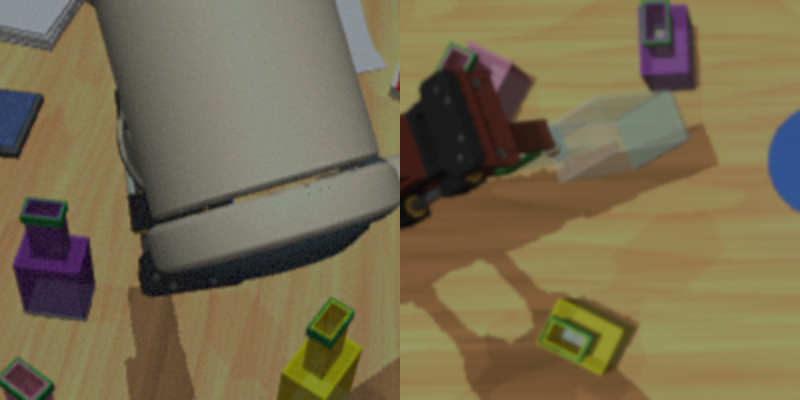

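The flask is held, tipped about 39° towards +y. Next I tip it the other way.

```bash
python3 -m creep '[[[0,0,0],[0.05,0.018,0]],[[0,0,0],[0.14,0.05,0]],[[0,0,0],[0.24,0.086,0]],[[0,0,0],[0.34,0.121,0]],[[0,0,0],[0.44,0.157,0]],[[0,0,0],[0.54,0.193,0]],[[0,0,0],[0.64,0.229,0]],[[0,0,0],[0.74,0.264,0]],[[0,0,0],[0.84,0.3,0]],[[0,0,0],[0.94,0.336,0]],[[0,0,0],[1.04,0.371,0]],[[0,0,0],[1.14,0.407,0]]]'
python3 -m creep '[[[0,0,0],[0.08,0.029,0]],[[0,0,0],[0.13,0.046,0]],[[0,0,0],[0.14,0.05,0]],[[0,0,0],[0.14,0.05,0]],[[0,0,0],[0.14,0.05,0]],[[0,0,0],[0.14,0.05,0]],[[0,0,0],[0.14,0.05,0]],[[0,0,0],[0.14,0.05,0]],[[0,0,0],[0.14,0.05,0]],[[0,0,0],[0.14,0.05,0]],[[0,0,0],[0.14,0.05,0]]]'
python3 - <<'E'
from h import *
import cv2
ims=[r.grab_frame(n)[:,:,::-1] for n in("side","top")]
a=cv2.resize(ims[0][130:330,180:380],None,fx=2,fy=2);b=cv2.resize(ims[1][110:310,80:280],None,fx=2,fy=2)
cv2.imwrite("pics/c4.png",np.hstack([a,b]));print(r.read_state()["q"])
E
```

```text
clock: 6.73
tcp_pos: [482.6, 203.1, 297.0]
eef_rot: [[-0.943, -0.289, -0.165], [-0.333, 0.812, 0.48], [-0.004, 0.508, -0.862]]
wrist_force: [-0.4, 1.1, -3.3]
opening: 41.4
gripper_force: 55.0
clock: 7.65
tcp_pos: [482.1, 204.2, 296.1]
eef_rot: [[-0.943, -0.261, -0.208], [-0.334, 0.734, 0.592], [-0.002, 0.627, -0.779]]
wrist_force: [0.7, 0.6, -2.7]
opening: 41.6
gripper_force: 55.0
[ -5.77110887  -0.28441008  73.91699414  40.20424965 118.37605159
 -99.3703264 ]
```

View pics/c4.png

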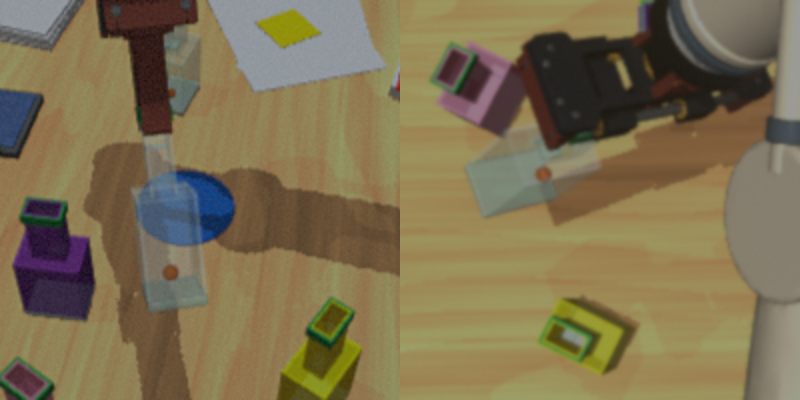

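The ball has dropped into the belly, at side-crop (170,272) and top-crop (543,174). I'll turn the flask upright and carry it over the mat.

```bash
python3 -m creep '[[[0,0,0],[-0.08,-0.029,0]],[[0,0,0],[-0.16,-0.057,0]],[[0,0,0],[-0.24,-0.086,0]],[[0,-1,0],[-0.32,-0.114,0]],[[0.2,-3,0],[-0.4,-0.143,0]],[[0.4,-5,0],[-0.48,-0.172,0]],[[0.6,-7,0],[-0.55,-0.197,0]],[[0.8,-9,0],[-0.6,-0.215,0]],[[1,-11,0],[-0.63,-0.225,0]],[[1.2,-13,0],[-0.64,-0.229,0]],[[1.4,-15,0],[-0.64,-0.229,0]],[[1.6,-17,-1],[-0.64,-0.229,0]]]'
python3 -m creep '[[[0.1,-1.5,-1],[0,0,0]],[[0.2,-3,-3],[0,0,0]],[[0.4,-4,-5],[0,0,0]],[[0.4,-4.6,-7],[0,0,0]],[[0.4,-4.8,-9],[0,0,0]],[[0.4,-4.8,-11],[0,0,0]],[[0.4,-4.8,-12.5],[0,0,0]],[[0.4,-4.8,-13],[0,0,0]],[[0.4,-4.8,-13],[0,0,0]],[[0.4,-4.8,-13],[0,0,0]]]'
python3 - <<'E'
from h import *
import cv2
ims=[r.grab_frame(n)[:,:,::-1] for n in("side","top")]
a=cv2.resize(ims[0][130:330,180:380],None,fx=2,fy=2);b=cv2.resize(ims[1][110:310,180:380],None,fx=2,fy=2)
cv2.imwrite("pics/c5.png",np.hstack([a,b]))
E
```

```text
clock: 8.75
tcp_pos: [498.5, 34.0, 288.0]
eef_rot: [[-0.941, -0.337, 0.007], [-0.337, 0.941, 0.001], [-0.007, -0.001, -1.0]]
wrist_force: [0.8, 0.7, -2.5]
opening: 41.2
gripper_force: 55.0
clock: 9.58
tcp_pos: [502.3, -13.8, 156.7]
eef_rot: [[-0.942, -0.336, 0.004], [-0.336, 0.942, 0.0], [-0.004, -0.001, -1.0]]
wrist_force: [0.2, -0.1, -2.4]
opening: 41.4
gripper_force: 55.0
```

View pics/c5.png

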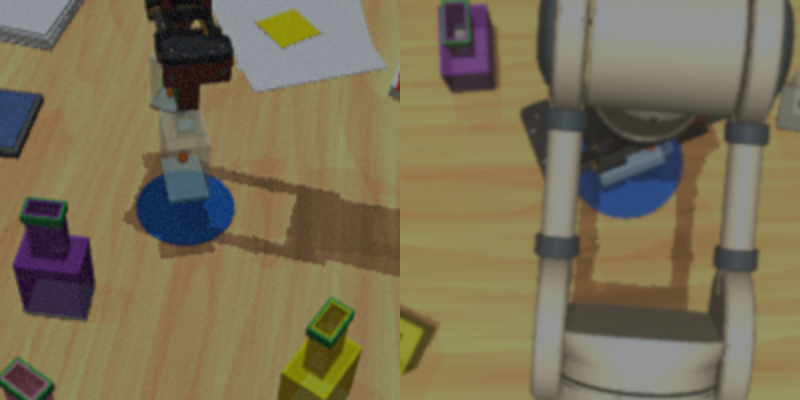

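The flask hangs upright over the mat with the ball on its floor. I'll lower it gently.

```bash
python3 -m creep '[[[0,0,-1],[0,0,0]],[[0,0,-2],[0,0,0]],[[0,0,-3],[0,0,0]],[[0,0,-3.6],[0,0,0]],[[0,0,-3.9],[0,0,0]],[[0,0,-4.1],[0,0,0]],[[0,0,-4.2],[0,0,0]],[[0,0,-4.3],[0,0,0]],[[0,0,-4.4],[0,0,0]],[[0,0,-4.4],[0,0,0]],[[0,0,-4.4],[0,0,0]]]'
```

```text
clock: 10.6
tcp_pos: [502.3, -14.0, 112.3]
eef_rot: [[-0.942, -0.336, 0.004], [-0.336, 0.942, -0.0], [-0.004, -0.002, -1.0]]
wrist_force: [-0.8, 0.7, -2.4]
opening: 41.5
gripper_force: 55.0
```

```bash
python3 -m creep '[[[0,0,-0.05],[0,0,0]],[[0,0,-0.1],[0,0,0]],[[0,0,-0.15],[0,0,0]],[[0,0,-0.2],[0,0,0]],[[0,0,-0.2],[0,0,0]],[[0,0,-0.2],[0,0,0]]]'
```

```text
clock: 11.1
tcp_pos: [502.2, -14.0, 110.1]
eef_rot: [[-0.942, -0.336, 0.004], [-0.336, 0.942, -0.0], [-0.004, -0.001, -1.0]]
wrist_force: [-0.1, 0.7, -1.9]
opening: 41.6
gripper_force: 55.0
```

```bash
python3 -m creep '[[[0,0,-0.05],[0,0,0]],[[0,0,-0.1],[0,0,0]],[[0,0,-0.1],[0,0,0]],[[0,0,-0.1],[0,0,0]]]'
```

```text
clock: 11.43
tcp_pos: [502.7, -14.0, 110.0]
eef_rot: [[-0.942, -0.336, 0.005], [-0.336, 0.942, -0.0], [-0.005, -0.002, -1.0]]
wrist_force: [0.5, 0.0, 4.1]
opening: 41.5
gripper_force: 55.0
```

Contact shows as a light upward push of about 7 N. I'll release and retreat straight up.

```bash
python3 -m creep '[[[0,0,0],[0,0,0]],[[0,0,0],[0,0,0]],[[0,0,0],[0,0,0]],[[0,0,0],[0,0,0]],[[0,0,0],[0,0,0]],[[0,0,0],[0,0,0]],[[0,0,0],[0,0,0]],[[0,0,0],[0,0,0]],[[0,0,0],[0,0,0]]]' 8.7 20
python3 -m creep '[[[0,0,1.5],[0,0,0]],[[0,0,3],[0,0,0]],[[0,0,5],[0,0,0]],[[0,0,7],[0,0,0]],[[0,0,9],[0,0,0]],[[0,0,11],[0,0,0]],[[0,0,13],[0,0,0]],[[0,0,15],[0,0,0]],[[-2,8,15],[0,0,0]],[[-4,12,15],[0,0,0]],[[-6,16,15],[0,0,0]],[[-8,20,15],[0,0,0]]]'
python3 - <<'E'
from h import *
import cv2
ims=[r.grab_frame(n)[:,:,::-1] for n in("side","top")]
a=cv2.resize(ims[0][130:330,180:380],None,fx=2,fy=2);b=cv2.resize(ims[1][90:290,230:430],None,fx=2,fy=2)
cv2.imwrite("pics/c6.png",np.hstack([a,b]))
E
```

```text
clock: 12.18
tcp_pos: [502.2, -14.0, 109.0]
eef_rot: [[-0.942, -0.336, 0.004], [-0.336, 0.942, -0.0], [-0.003, -0.001, -1.0]]
wrist_force: [0.4, -0.1, 0.1]
opening: 86.9
gripper_force: 0.0
clock: 13.18
tcp_pos: [442.4, 142.6, 259.0]
eef_rot: [[-0.942, -0.334, 0.004], [-0.334, 0.942, 0.0], [-0.004, -0.001, -1.0]]
wrist_force: [1.0, -0.3, -0.4]
opening: 87.1
gripper_force: 0.0
```

View pics/c6.png

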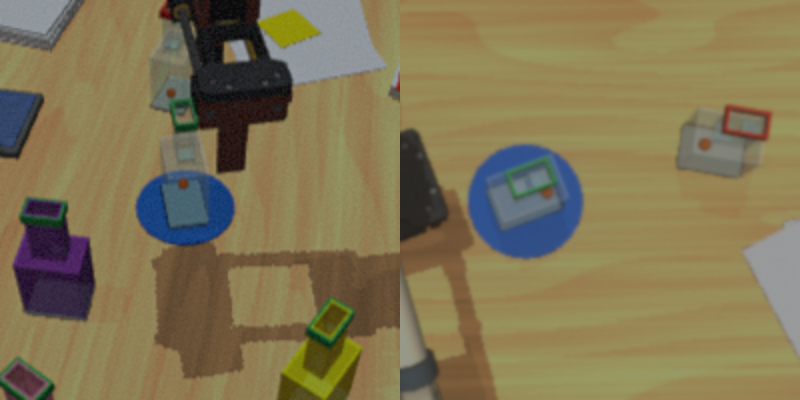

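The flask stands upright in the middle of the mat with the ball on the belly floor, top-crop (546,193). The red-collared flask is undisturbed and the gripper is clear. I'll settle briefly, then hand in.

```bash
python3 -m creep '[[[0,0,0],[0,0,0]],[[0,0,0],[0,0,0]],[[0,0,0],[0,0,0]],[[0,0,0],[0,0,0]]]' && python3 -c "
from plant import r
print(r.finish_job())"
```

```text
clock: 13.62
tcp_pos: [443.6, 140.1, 258.8]
eef_rot: [[-0.943, -0.333, 0.003], [-0.333, 0.943, -0.0], [-0.003, -0.002, -1.0]]
wrist_force: [0.4, -0.4, 1.1]
opening: 87.4
gripper_force: 0.0
the job is handed in; nothing more can be done
None
```

The job is handed in at about 13.6 s, and no verdict came back: the last picture shows the ball on the belly floor, the green-collared flask upright in the middle of the blue mat and released, and the red-collared flask where it stood.

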